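# Gauge-pin check of a bored collar at the stamping press

### The job

Two steel collars of the same outside size stand on the press bench. Take the one whose bore is wide enough for the upright gauge pin, slide it down the pin until it is fully home on the gauge, then lift it off again and stand it upright in the wide shallow parts tray. Leave the collar with the small bore where it stands.

Things in the scene. Friction and masses are not known exactly. Their poses are not given: they have to be found in the camera images.
- collar_wide: Plain bright steel collar (short tube), outside diameter 54 mm, 55 mm tall, bore 36 mm right through, about 0.55 kg, standing loose on end on the bench; it fits over the gauge pin. Origin: centre of its underside, z up along the bore.
- collar_tight: Steel collar of the same outside, diameter 54 mm and 55 mm tall, but with a bore of only 14 mm, about 0.92 kg; it does not go over the pin and is to be left alone. Stands loose on end; the two collars may be in either place, 100 mm or more apart between centres. Origin: centre of its underside, z up along the bore.
- gauge_seat (a point): Gauge fixed to the bench: grey block 90 x 90 mm, 25 mm high, on it a round steel shoulder 64 mm in diameter and 5 mm high, on that an upright steel pin 26 mm in diameter. This point is on the pin's axis at the top of the shoulder (30 mm above the bench), where a collar's underside rests when fully home; z up. The pin stands 60 mm above it: 40 mm straight, then a 20 mm cone that narrows to an 8 mm flat tip.
- tray: Wide shallow open parts tray of plastic, fixed to the bench, 210 mm (its x) by 190 mm (its y), 35 mm high, walls 4 mm and floor 4 mm thick. Origin: centre of its underside at bench height, z up.
Not all that is in view belongs to the job. Leave any red or turquoise look-alike of the collar_wide alone.

How it is judged:
By the outcome, as a careful person would: the job done as asked, in the order asked, and still so for the second after the job is handed in, with the robot touching nothing.
It also fails if it takes over 51 s, if anything falls off the work surface, if the arm or the gripper's body presses on something with over 40 N, if the wrist force passes 120 N, or if a joint passes its speed limit or range.

### The arm

A 6-joint arm with a two-finger parallel gripper is mounted at the origin on the work surface. World frame = base frame: x ahead of the robot, y to its left, z up, the work surface at z = 0. Lengths are in m, angles in rad, forces in N, time in s.
With the tool pointing down it reaches from about 0.4 to 0.825 m from the base axis. Payload 7 kg.
Tool frame: the origin (TCP) lies between the finger pads; the fingertips stand 22 mm ahead of it and the grasp point (between the pads) lies 3 mm ahead of it; z points along the fingers, y is the direction in which the jaws open and shut (so a half turn about z gives the same grasp; the last joint's range is limited). The gripper opens to 88 mm and grips with 3 to 60 N. Pads are 19 mm wide; open, the fingers measure 130 mm over their backs; the gripper's body (78 mm by 193 mm) begins 47 mm behind the grasp point.
Start: joints at [-0.891, 0.359, 0.012, 0, -1.224, -0.288], TCP at [0.258, -0.624, 0.249] pointing down, gripper open.
Joint ranges: [-3.07, 3.07], [-1.43, 2.12], [-1.02, 1.25], [-3.03, 1.67], [-3.05, -0], [-3.03, 3.03]. Speed limits (rad/s): [2.39, 2.39, 3.01, 3.14, 3.14, 3.14].

### API

Orientations are given as [roll, pitch, yaw] about the fixed x, y, z axes, in that order (R = Rz(yaw) Ry(pitch) Rx(roll)).
In Python, from station import * gives the robot as it stands. The module is installed in compiled form; this text tells all that it offers.
- The arm moves only by the tool move_arm, never from a script. Its argument "rows" is a list of rows, each an object with "delta_rot": the turn, a rotation vector about the world's x, y, z in degrees, a list of three; "delta_pos": the shift along the world's x, y, z in cm, a list of three; "hand": the finger opening in cm, from 0 to 8.76. A call has exactly 10 rows; each row shifts and turns the commanded pose from where the row before left it; what a row does not reach is not made up. A row lasts 1/10 s, in which the tool goes at most 50 mm and 8.59 degrees, less where a joint would pass 70% of its speed; a pose out of reach is approached as far as the arm can. A call is refused whole if a number of a shift passes 5 or a number of a turn 8.59, either way. A call with a gripper value outside its range is refused whole. The fingers move at their own pace and stop on an object; "force" is the grip in N (left out, the last holds). Time passes only in rows, so rows that do not move let the fingers close, or fill a call up. It gives the time, the measured TCP pose, the force and the opening at its end, in the units of the state.
- get_state(): the state, without advancing time (a new reading comes with each control period).
- grab_frame(name): name is "side" or "top"; returns the picture (400x640x3 uint8, blue, green, red); there is no depth.
- camera_info(name): a dict with "camera_matrix" (3x3 intrinsics, pixels), "dist" ([k1, k2, p1, p2, k3] as OpenCV has them; the pictures are not rectified), "world_from_camera" (4x4, takes a point from camera to world coordinates). Camera axes: x right, y down, z forward; pixel columns grow to the right and rows downward; lengths in m; the calibration is good to about 2 mm. A picture is of the moment at which its call begins. camera_info takes no time and is no camera call.
- job_done(): hands the job in, once; it reports no verdict.
The state is a dict: "t": time; "q": joint angles; "qd": joint speeds; "joint_efforts": joint torques, N m; "eef_pos": TCP position; "ee_rot": TCP orientation; "force": force on the tool from outside, world axes, zero at the start; "moment": the same for the moment, N m; "width": finger opening in m.
Only numpy, scipy, OpenCV 4.12 (cv2) and the standard library are available. Lean on these libraries where they do the work, as an engineer would, in place of code of your own. Each camera call takes 0.05 s, during which the arm holds its last target.

## Working session

There is one attempt and no reset: what is moved stays moved. The work goes in short steps, Python scripts to look and compute and a tool call to move; the robot and the scene stay as the last step left them, time stands still between calls to the robot, and variables do not carry over. Pictures are saved under pics/ and viewed, and the job is handed in when it is done.

Besides the shell and the picture viewer there is one more tool, called after "Emit:" in YAML: its name, and indented under it one key for each argument. move_arm: Moves the arm, as the interface text tells. Its arguments: {"type":"object","properties":{"rows":{"type":"array"},"force":{"type":"number"}},"required":["rows"]}

```bash
mkdir -p pics
cat > h.py <<'E'
from station import *
import numpy as np, cv2
def ray(cam,uv):
    i=camera_info(cam);K=np.array(i["camera_matrix"]);d=np.array(i["dist"]);T=np.array(i["world_from_camera"])
    p=cv2.undistortPoints(np.array([[uv]],float),K,d)[0,0]
    return T[:3,3],T[:3,:3]@np.array([p[0],p[1],1])
def onz(cam,uv,z):
    o,r=ray(cam,uv);return o+r*(z-o[2])/r[2]
def proj(cam,P):
    i=camera_info(cam);K=np.array(i["camera_matrix"]);d=np.array(i["dist"],float);T=np.linalg.inv(np.array(i["world_from_camera"]))
    return cv2.projectPoints(np.array(P,float).reshape(-1,3),cv2.Rodrigues(T[:3,:3])[0],T[:3,3],K,d)[0].reshape(-1,2)
E
python3 - <<'E'
from h import *
for c in("side","top"):
    cv2.imwrite(f"pics/{c}0.png",grab_frame(c)); print(c,np.round(camera_info(c)["world_from_camera"],3).tolist(),np.round(camera_info(c)["camera_matrix"],0).tolist(),camera_info(c)["dist"])
print(get_state())
E
```

```text
side [[0.973, -0.124, 0.195, 0.435], [-0.231, -0.51, 0.829, -0.597], [-0.003, -0.852, -0.524, 0.45], [0.0, 0.0, 0.0, 1.0]] [[392.0, 0.0, 311.0], [0.0, 392.0, 199.0], [0.0, 0.0, 1.0]] [0.02364708 0.         0.         0.         0.        ]
top [[-0.021, -0.984, 0.175, 0.369], [-1.0, 0.019, -0.014, 0.06], [0.01, -0.176, -0.984, 1.136], [0.0, 0.0, 0.0, 1.0]] [[477.0, 0.0, 320.0], [0.0, 477.0, 191.0], [0.0, 0.0, 1.0]] [-0.01516241  0.          0.          0.          0.        ]
{'t': 0.1, 'q': array([-8.90884843e-01,  3.59359453e-01,  1.11497732e-02, -3.14395751e-04,
       -1.22410202e+00, -2.88098935e-01]), 'qd': array([ 0.00044727, -0.00146371,  0.00031835,  0.00054803, -0.00121477,
        0.00091656]), 'joint_efforts': array([-1.53244306e-03, -5.84162021e+01,  2.93754458e+01,  7.01560602e+00,
        1.02070600e-02, -4.16444470e-05]), 'eef_pos': array([ 0.2575818 , -0.62348106,  0.24768641]), 'ee_rot': array([ 3.14005575e+00, -1.47219180e-04, -2.74988704e+00]), 'force': array([ 0.67595958, -0.43891943,  0.49684143]), 'moment': array([-0.00492925, -0.02343366, -0.01983484]), 'width': 0.08758029553186732}
```

View pics/side0.png

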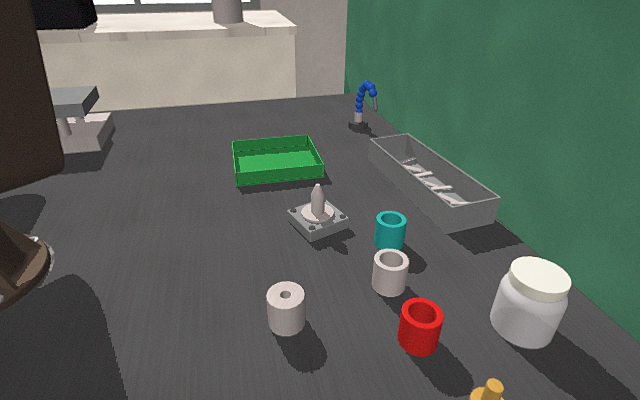

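View pics/top0.png

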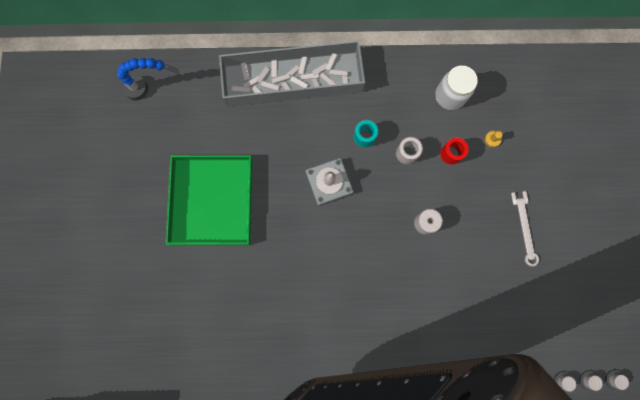

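The side view shows the white wide-bore collar at (390,272) and the small-bore one at (286,308). The turquoise look-alike is at (390,231), the red one at (420,327) and the gauge at (318,212). The green tray is at (277,161), and the long grey box with parts in it is not the tray.

Candidates in the top view are white wide-bore (409,150), white small-bore (429,221), turquoise (366,132) and red (455,150). I choose (409,150), and check it in a crop while measuring.

Run:
```python
from h import *
s=cv2.imread("pics/side0.png");t=cv2.imread("pics/top0.png")
a=cv2.resize(s[180:350,240:460],None,fx=2.5,fy=2.5,interpolation=cv2.INTER_CUBIC)
cv2.imwrite("pics/cs.png",a)
b=cv2.resize(t[110:240,290:450],None,fx=4.5,fy=4.5,interpolation=cv2.INTER_CUBIC)
cv2.imwrite("pics/ct.png",b)
# white-ish masks
for n,im,boxes in(("top",t,{"wide":(385,125,435,175),"tight":(405,195,455,245),"gauge":(295,150,365,215)}),("side",s,{"wide":(365,245,415,300),"tight":(260,275,312,340)})):
    hsv=cv2.cvtColor(im,cv2.COLOR_BGR2HSV)
    for k,(x0,y0,x1,y1) in boxes.items():
        m=((hsv[...,2]>95)&(hsv[...,1]<60)).astype(np.uint8)[y0:y1,x0:x1]
        c,_=cv2.findContours(m,cv2.RETR_EXTERNAL,cv2.CHAIN_APPROX_NONE);c=max(c,key=cv2.contourArea)
        print(n,k,cv2.contourArea(c),np.array(cv2.boundingRect(c))+[x0,y0,0,0])
hsv=cv2.cvtColor(t,cv2.COLOR_BGR2HSV);m=cv2.inRange(hsv,(45,120,60),(75,255,255));m[:60]=0
c,_=cv2.findContours(m,cv2.RETR_EXTERNAL,cv2.CHAIN_APPROX_NONE);c=max(c,key=cv2.contourArea)
r=cv2.boxPoints(cv2.minAreaRect(c));print(r,[onz("top",p,.035).round(3).tolist() for p in r],cv2.boundingRect(c))
```

```text
top wide 544.5 [395 136  28  29]
top tight 552.5 [414 208  29  27]
top gauge 1382.0 [305 158  48  47]
side wide 1452.0 [371 248  38  49]
side tight 1765.0 [265 281  40  56]
[[165.99997 243.99997]
 [165.99997 154.99997]
 [251.99997 154.99997]
 [251.99997 243.99997]] [[0.449, 0.4, 0.035], [0.659, 0.407, 0.035], [0.655, 0.204, 0.035], [0.445, 0.203, 0.035]] (166, 155, 87, 90)
```

View pics/cs.png

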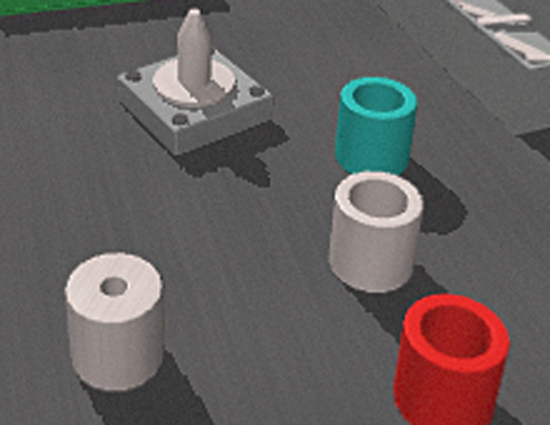

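View pics/ct.png

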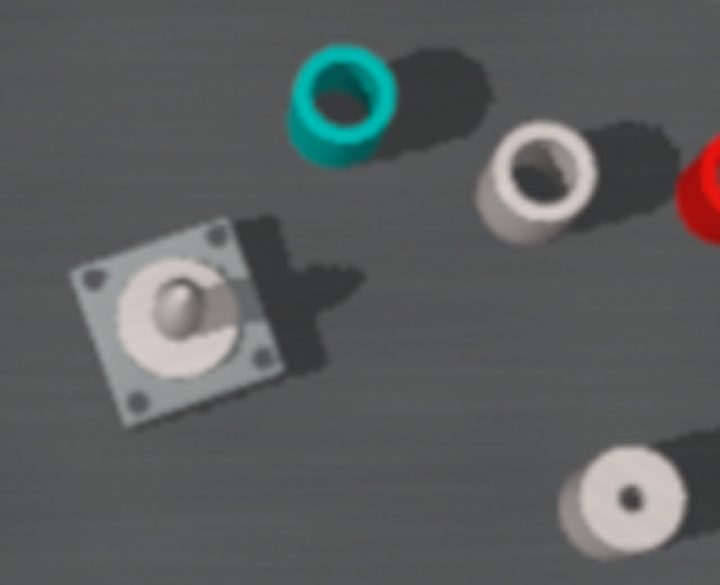

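The crop confirms that the white collar at top-view (411,148) has the wide bore, and the one at about (430,221) has the small one. Next, ellipse fits in both views.

```bash
python3 - <<'E'
from h import *
for n,boxes in(("top",{"wide":(385,125,435,175,.055),"tight":(405,195,455,245,.055),"shoulder":(310,160,350,200,.03)}),("side",{"wide":(365,245,415,300,.055),"tight":(260,275,312,340,.055),"shoulder":(298,200,338,226,.03)})):
    im=cv2.imread(f"pics/{n}0.png").astype(int); v=im.max(2)
    for k,(x0,y0,x1,y1,z) in boxes.items():
      for th in (185,200,210):
        g=cv2.resize(v[y0:y1,x0:x1].astype(np.uint8),None,fx=4,fy=4,interpolation=cv2.INTER_LINEAR)
        m=(g>th).astype(np.uint8)
        c,_=cv2.findContours(m,cv2.RETR_EXTERNAL,cv2.CHAIN_APPROX_NONE)
        if not c: continue
        c=max(c,key=cv2.contourArea)
        if len(c)<30: continue
        h=cv2.convexHull(c)[:,0].astype(float)
        h=(h+.5)/4-.5+[x0,y0]
        P=np.array([onz(n,p,z)[:2] for p in h])
        e=cv2.fitEllipse(P.astype(np.float32)*1000)
        print(n,k,th,np.round(e[0],1),np.round(e[1],1))
t=cv2.imread("pics/top0.png")
E
python3 - <<'E'
from h import *
# gauge block corners (top), rough from crop
for n,c,o,f in(("top",[(70,271),(228,218),(284,370),(127,427)],(290,110),4.5),("side",[(118,77),(272,97),(177,153)],(240,180),2.5)):
    P=[onz(n,(np.array(p)+.5)/f-.5+o,.025) for p in c]
    print(n,np.round(P,4)[:,:2].tolist(), np.mean(P,0) if len(P)==4 else (P[0]+P[1])/2)
o,r=ray("side",(np.array((194,11))+.5)/2.5-.5+(240,180)); print("tip side",o+r*(.09-o[2])/r[2])
print("tip top",onz("top",(np.array((183,290))+.5)/4.5-.5+(290,110),.09))
E
```

```text
top wide 185 [ 660.3 -169.3] [49.5 51.1]
top wide 200 [ 660.2 -169.4] [46.6 48.6]
top tight 185 [ 488.8 -204.8] [49.1 50.2]
top tight 200 [ 488.9 -205. ] [46.3 47.1]
top shoulder 185 [591.7  23.1] [60.8 62.2]
top shoulder 200 [591.5  23. ] [58.  58.8]
top shoulder 210 [576.8  39.6] [11.1 13.3]
side wide 185 [ 660.  -170.8] [52.  52.4]
side wide 200 [ 660.1 -170.7] [51.2 51.9]
side wide 210 [ 660.  -170.6] [50.3 51.6]
side tight 185 [ 488.6 -206.2] [51.6 52.2]
side tight 200 [ 488.6 -206.1] [51.  51.7]
side tight 210 [ 488.6 -206.1] [50.5 51.3]
side shoulder 185 [584.3  22.1] [49.2 60.5]
side shoulder 200 [587.4  22.3] [54.4 60. ]
side shoulder 210 [591.6  22.4] [61.  62.8]
top [[0.6189, 0.0782], [0.6462, -0.0063], [0.5636, -0.0333], [0.5349, 0.0498]] [0.59091504 0.02209677 0.025     ]
side [[0.5359, 0.0458], [0.6456, -0.0095], [0.5589, -0.0603]] [0.59076023 0.01819696 0.025     ]
tip side [0.59182163 0.02286063 0.09      ]
tip top [0.59355853 0.02108347 0.09      ]
```

Both views agree: wide collar at (0.660, -0.170), gauge axis at (0.5915, 0.0225), tray centre about (0.552, 0.303). The jaws will open along world x, because red and turquoise lie off along ±y. I move over at height first.

Emit:
move_arm:
  rows:
    - {"delta_pos": [2.4, 2.8, 0], "delta_rot": [0, 0, 6.75], "hand": 8.76}
    - {"delta_pos": [2.4, 2.8, 0], "delta_rot": [0, 0, 6.75], "hand": 8.76}
    - {"delta_pos": [2.4, 2.8, 0], "delta_rot": [0, 0, 6.75], "hand": 8.76}
    - {"delta_pos": [2.4, 2.8, 0], "delta_rot": [0, 0, 6.75], "hand": 8.76}
    - {"delta_pos": [2.4, 2.8, 0], "delta_rot": [0, 0, 6.75], "hand": 8.76}
    - {"delta_pos": [2.4, 2.8, 0], "delta_rot": [0, 0, 6.75], "hand": 8.76}
    - {"delta_pos": [2.4, 2.8, 0], "delta_rot": [0, 0, 6.75], "hand": 8.76}
    - {"delta_pos": [2.4, 2.8, 0], "delta_rot": [0, 0, 6.75], "hand": 8.76}
    - {"delta_pos": [2.4, 2.8, 0], "delta_rot": [0, 0, 6.75], "hand": 8.76}
    - {"delta_pos": [2.4, 2.8, 0], "delta_rot": [0, 0, 6.75], "hand": 8.76}

```text
t: 1.1
eef_pos: [0.4984, -0.3424, 0.2483]
ee_rot: [3.141, 0.0, -1.567]
force: [-0.4, -0.5, 0.1]
width: 0.0879
```

Emit:
move_arm:
  rows:
    - {"delta_pos": [2, 2.2, 0], "delta_rot": [0, 0, 0], "hand": 8.76}
    - {"delta_pos": [2, 2.2, 0], "delta_rot": [0, 0, 0], "hand": 8.76}
    - {"delta_pos": [2, 2.2, 0], "delta_rot": [0, 0, 0], "hand": 8.76}
    - {"delta_pos": [2, 2.2, 0], "delta_rot": [0, 0, 0], "hand": 8.76}
    - {"delta_pos": [2, 2.2, 0], "delta_rot": [0, 0, 0], "hand": 8.76}
    - {"delta_pos": [2, 2.2, 0], "delta_rot": [0, 0, 0], "hand": 8.76}
    - {"delta_pos": [2, 2.2, 0], "delta_rot": [0, 0, 0], "hand": 8.76}
    - {"delta_pos": [2, 2, 0], "delta_rot": [0, 0, 0], "hand": 8.76}
    - {"delta_pos": [0, 0, 0], "delta_rot": [0, 0, 0], "hand": 8.76}
    - {"delta_pos": [0, 0, 0], "delta_rot": [0, 0, 0], "hand": 8.76}

```text
t: 2.1
eef_pos: [0.6577, -0.1692, 0.2476]
ee_rot: [3.14, 0.0, -1.571]
force: [-0.3, -0.4, -0.1]
width: 0.0876
```

Emit:
move_arm:
  rows:
    - {"delta_pos": [0.2, -0.1, -2.4], "delta_rot": [0, 0, 0], "hand": 8.76}
    - {"delta_pos": [0, 0, -2.6], "delta_rot": [0, 0, 0], "hand": 8.76}
    - {"delta_pos": [0, 0, -2.6], "delta_rot": [0, 0, 0], "hand": 8.76}
    - {"delta_pos": [0, 0, -2.6], "delta_rot": [0, 0, 0], "hand": 8.76}
    - {"delta_pos": [0, 0, -2.6], "delta_rot": [0, 0, 0], "hand": 8.76}
    - {"delta_pos": [0, 0, -2.6], "delta_rot": [0, 0, 0], "hand": 8.76}
    - {"delta_pos": [0, 0, -2.6], "delta_rot": [0, 0, 0], "hand": 8.76}
    - {"delta_pos": [0, 0, -1.8], "delta_rot": [0, 0, 0], "hand": 8.76}
    - {"delta_pos": [0, 0, -1.0], "delta_rot": [0, 0, 0], "hand": 8.76}
    - {"delta_pos": [0, 0, 0], "delta_rot": [0, 0, 0], "hand": 8.76}

```text
t: 3.1
eef_pos: [0.6584, -0.1715, 0.0392]
ee_rot: [3.139, 0.0, -1.573]
force: [0.0, -0.9, -0.6]
width: 0.0878
```

Emit:
move_arm:
  force: 30
  rows:
    - {"delta_pos": [0, 0, 0], "delta_rot": [0, 0, 0], "hand": 7.5}
    - {"delta_pos": [0, 0, 0], "delta_rot": [0, 0, 0], "hand": 6.5}
    - {"delta_pos": [0, 0, 0], "delta_rot": [0, 0, 0], "hand": 5.8}
    - {"delta_pos": [0, 0, 0], "delta_rot": [0, 0, 0], "hand": 5.0}
    - {"delta_pos": [0, 0, 0], "delta_rot": [0, 0, 0], "hand": 4.5}
    - {"delta_pos": [0, 0, 0], "delta_rot": [0, 0, 0], "hand": 4.5}
    - {"delta_pos": [0, 0, 0], "delta_rot": [0, 0, 0], "hand": 4.5}
    - {"delta_pos": [0, 0, 0], "delta_rot": [0, 0, 0], "hand": 4.5}
    - {"delta_pos": [0, 0, 0], "delta_rot": [0, 0, 0], "hand": 4.5}
    - {"delta_pos": [0, 0, 0], "delta_rot": [0, 0, 0], "hand": 4.5}

```text
t: 4.1
eef_pos: [0.6605, -0.1708, 0.0412]
ee_rot: [-3.14, -0.0, -1.571]
force: [1.7, 1.5, 6.0]
width: 0.0543
```

The opening of 54 mm matches the collar. I lift 14 cm and look.

Emit:
move_arm:
  rows:
    - {"delta_pos": [0, 0, 0.5], "delta_rot": [0, 0, 0], "hand": 4.5}
    - {"delta_pos": [0, 0, 1.5], "delta_rot": [0, 0, 0], "hand": 4.5}
    - {"delta_pos": [0, 0, 2], "delta_rot": [0, 0, 0], "hand": 4.5}
    - {"delta_pos": [0, 0, 2], "delta_rot": [0, 0, 0], "hand": 4.5}
    - {"delta_pos": [0, 0, 2], "delta_rot": [0, 0, 0], "hand": 4.5}
    - {"delta_pos": [0, 0, 2], "delta_rot": [0, 0, 0], "hand": 4.5}
    - {"delta_pos": [0, 0, 2], "delta_rot": [0, 0, 0], "hand": 4.5}
    - {"delta_pos": [0, 0, 1.5], "delta_rot": [0, 0, 0], "hand": 4.5}
    - {"delta_pos": [0, 0, 0.5], "delta_rot": [0, 0, 0], "hand": 4.5}
    - {"delta_pos": [0, 0, 0], "delta_rot": [0, 0, 0], "hand": 4.5}

```text
t: 5.1
eef_pos: [0.6596, -0.1708, 0.181]
ee_rot: [-3.141, 0.0, -1.572]
force: [-0.2, -0.2, -5.4]
width: 0.0542
```

Run:
```python
from h import *
cv2.imwrite("pics/side1.png",grab_frame("side"));s=get_state();print(s["t"],s["eef_pos"],s["force"],s["moment"],s["width"])
```

```text
5.15 [ 0.65920018 -0.17070516  0.18001218] [-1.10750882 -0.65472902 -6.92535802] [0.02291079 0.16181076 0.0360855 ] 0.05367234559338075
```

View pics/side1.png

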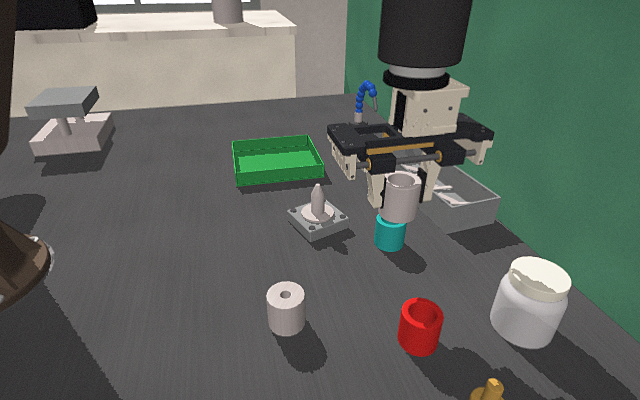

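The collar hangs upright at (402,196) in the jaws and the wrist carries about 5.5 N, which fits 0.55 kg. I carry it over the pin.

Emit:
move_arm:
  rows:
    - {"delta_pos": [-0.4, 1.1, 0], "delta_rot": [0, 0, 0], "hand": 4.5}
    - {"delta_pos": [-0.8, 2.4, 0], "delta_rot": [0, 0, 0], "hand": 4.5}
    - {"delta_pos": [-0.9, 2.6, 0], "delta_rot": [0, 0, 0], "hand": 4.5}
    - {"delta_pos": [-1, 2.7, 0], "delta_rot": [0, 0, 0], "hand": 4.5}
    - {"delta_pos": [-1, 2.7, 0], "delta_rot": [0, 0, 0], "hand": 4.5}
    - {"delta_pos": [-1, 2.7, 0], "delta_rot": [0, 0, 0], "hand": 4.5}
    - {"delta_pos": [-0.9, 2.6, 0], "delta_rot": [0, 0, 0], "hand": 4.5}
    - {"delta_pos": [-0.5, 1.7, 0], "delta_rot": [0, 0, 0], "hand": 4.5}
    - {"delta_pos": [-0.3, 0.8, 0], "delta_rot": [0, 0, 0], "hand": 4.5}
    - {"delta_pos": [0, 0, 0], "delta_rot": [0, 0, 0], "hand": 4.5}

```text
t: 6.15
eef_pos: [0.5909, 0.0232, 0.1799]
ee_rot: [3.14, -0.0, -1.57]
force: [-0.2, 0.6, -5.7]
width: 0.0539
```

Run:
```python
from h import *
im=grab_frame("side");s=get_state();print(s["t"],s["eef_pos"],s["force"],s["width"])
cv2.imwrite("pics/side2.png",cv2.resize(im[100:260,220:420],None,fx=3.5,fy=3.5,interpolation=cv2.INTER_CUBIC))
```

```text
6.2 [0.59122164 0.02254755 0.18004523] [ 0.01158183 -0.37520723 -5.93017143] 0.05395411967089918
```

View pics/side2.png

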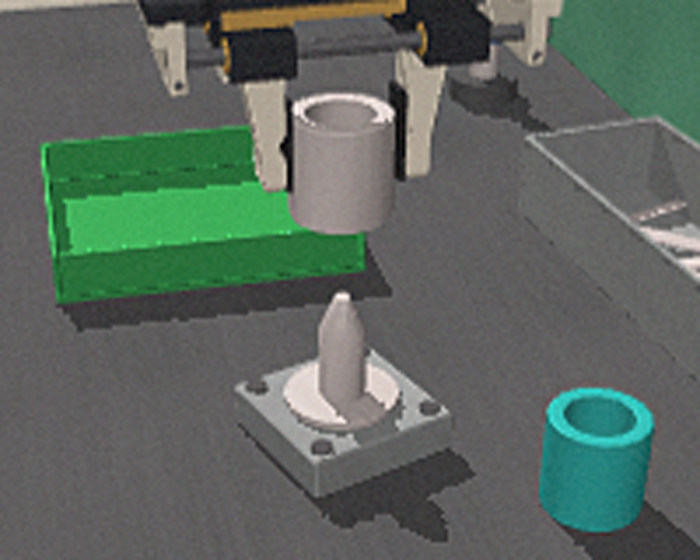

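The collar, centred at crop x≈343, lines up with the pin tip at x≈342. It should be home at a TCP height of about 0.070.

Emit:
move_arm:
  rows:
    - {"delta_pos": [0, 0, -1], "delta_rot": [0, 0, 0], "hand": 4.5}
    - {"delta_pos": [0, 0, -1.5], "delta_rot": [0, 0, 0], "hand": 4.5}
    - {"delta_pos": [0, 0, -1.5], "delta_rot": [0, 0, 0], "hand": 4.5}
    - {"delta_pos": [0, 0, -1.2], "delta_rot": [0, 0, 0], "hand": 4.5}
    - {"delta_pos": [0, 0, -1], "delta_rot": [0, 0, 0], "hand": 4.5}
    - {"delta_pos": [0, 0, -1], "delta_rot": [0, 0, 0], "hand": 4.5}
    - {"delta_pos": [0, 0, -1], "delta_rot": [0, 0, 0], "hand": 4.5}
    - {"delta_pos": [0, 0, -0.8], "delta_rot": [0, 0, 0], "hand": 4.5}
    - {"delta_pos": [0, 0, -0.5], "delta_rot": [0, 0, 0], "hand": 4.5}
    - {"delta_pos": [0, 0, 0], "delta_rot": [0, 0, 0], "hand": 4.5}

```text
t: 7.2
eef_pos: [0.5913, 0.0221, 0.0848]
ee_rot: [3.14, -0.0, -1.572]
force: [-0.5, -0.2, -6.1]
width: 0.054
```

Emit:
move_arm:
  rows:
    - {"delta_pos": [0, 0, -0.2], "delta_rot": [0, 0, 0], "hand": 4.5}
    - {"delta_pos": [0, 0, -0.2], "delta_rot": [0, 0, 0], "hand": 4.5}
    - {"delta_pos": [0, 0, -0.2], "delta_rot": [0, 0, 0], "hand": 4.5}
    - {"delta_pos": [0, 0, -0.1], "delta_rot": [0, 0, 0], "hand": 4.5}
    - {"delta_pos": [0, 0, -0.1], "delta_rot": [0, 0, 0], "hand": 4.5}
    - {"delta_pos": [0, 0, -0.1], "delta_rot": [0, 0, 0], "hand": 4.5}
    - {"delta_pos": [0, 0, 0], "delta_rot": [0, 0, 0], "hand": 4.5}
    - {"delta_pos": [0, 0, 0], "delta_rot": [0, 0, 0], "hand": 4.5}
    - {"delta_pos": [0, 0, 0], "delta_rot": [0, 0, 0], "hand": 4.5}
    - {"delta_pos": [0, 0, 0], "delta_rot": [0, 0, 0], "hand": 4.5}

```text
t: 8.2
eef_pos: [0.5917, 0.0222, 0.0766]
ee_rot: [-3.142, 0.0, -1.572]
force: [0.6, -0.4, -5.8]
width: 0.0537
```

Emit:
move_arm:
  rows:
    - {"delta_pos": [0, 0, -0.1], "delta_rot": [0, 0, 0], "hand": 4.5}
    - {"delta_pos": [0, 0, -0.1], "delta_rot": [0, 0, 0], "hand": 4.5}
    - {"delta_pos": [0, 0, -0.1], "delta_rot": [0, 0, 0], "hand": 4.5}
    - {"delta_pos": [0, 0, -0.1], "delta_rot": [0, 0, 0], "hand": 4.5}
    - {"delta_pos": [0, 0, -0.05], "delta_rot": [0, 0, 0], "hand": 4.5}
    - {"delta_pos": [0, 0, -0.05], "delta_rot": [0, 0, 0], "hand": 4.5}
    - {"delta_pos": [0, 0, 0], "delta_rot": [0, 0, 0], "hand": 4.5}
    - {"delta_pos": [0, 0, 0], "delta_rot": [0, 0, 0], "hand": 4.5}
    - {"delta_pos": [0, 0, 0], "delta_rot": [0, 0, 0], "hand": 4.5}
    - {"delta_pos": [0, 0, 0], "delta_rot": [0, 0, 0], "hand": 4.5}

```text
t: 9.2
eef_pos: [0.5918, 0.0222, 0.0716]
ee_rot: [-3.142, 0.0, -1.572]
force: [1.1, -0.6, -6.9]
width: 0.0536
```

Emit:
move_arm:
  rows:
    - {"delta_pos": [0, 0, -0.05], "delta_rot": [0, 0, 0], "hand": 4.5}
    - {"delta_pos": [0, 0, -0.05], "delta_rot": [0, 0, 0], "hand": 4.5}
    - {"delta_pos": [0, 0, -0.05], "delta_rot": [0, 0, 0], "hand": 4.5}
    - {"delta_pos": [0, 0, -0.05], "delta_rot": [0, 0, 0], "hand": 4.5}
    - {"delta_pos": [0, 0, 0], "delta_rot": [0, 0, 0], "hand": 4.5}
    - {"delta_pos": [0, 0, 0], "delta_rot": [0, 0, 0], "hand": 4.5}
    - {"delta_pos": [0, 0, 0], "delta_rot": [0, 0, 0], "hand": 4.5}
    - {"delta_pos": [0, 0, 0], "delta_rot": [0, 0, 0], "hand": 4.5}
    - {"delta_pos": [0, 0, 0], "delta_rot": [0, 0, 0], "hand": 4.5}
    - {"delta_pos": [0, 0, 0], "delta_rot": [0, 0, 0], "hand": 4.5}

```text
t: 10.2
eef_pos: [0.5919, 0.0222, 0.0712]
ee_rot: [-3.141, -0.0, -1.571]
force: [-6.6, 0.8, 9.3]
width: 0.0538
```

Contact at z = 0.0712, just where expected, with the force going from -6 to +9 N. I let go so the collar settles fully, and look.

Emit:
move_arm:
  rows:
    - {"delta_pos": [0, 0, 0.1], "delta_rot": [0, 0, 0], "hand": 5.4}
    - {"delta_pos": [0, 0, 0], "delta_rot": [0, 0, 0], "hand": 5.7}
    - {"delta_pos": [0, 0, 0], "delta_rot": [0, 0, 0], "hand": 6.0}
    - {"delta_pos": [0, 0, 0], "delta_rot": [0, 0, 0], "hand": 6.5}
    - {"delta_pos": [0, 0, 0], "delta_rot": [0, 0, 0], "hand": 6.8}
    - {"delta_pos": [0, 0, 0], "delta_rot": [0, 0, 0], "hand": 6.8}
    - {"delta_pos": [0, 0, 0], "delta_rot": [0, 0, 0], "hand": 6.8}
    - {"delta_pos": [0, 0, 0], "delta_rot": [0, 0, 0], "hand": 6.8}
    - {"delta_pos": [0, 0, 0], "delta_rot": [0, 0, 0], "hand": 6.8}
    - {"delta_pos": [0, 0, 0], "delta_rot": [0, 0, 0], "hand": 6.8}

```text
t: 11.2
eef_pos: [0.5917, 0.0222, 0.0705]
ee_rot: [3.142, -0.0, -1.572]
force: [0.6, 0.2, -0.1]
width: 0.0683
```

Run:
```python
from h import *
im=grab_frame("side");s=get_state();print(s["t"],s["eef_pos"],s["force"],s["width"])
cv2.imwrite("pics/side3.png",cv2.resize(im[100:260,220:420],None,fx=3.5,fy=3.5,interpolation=cv2.INTER_CUBIC))
a=np.linspace(0,2*np.pi,4,endpoint=False)
for z in(.03,.085):
  P=[[.5915+.027*np.cos(t),.0225+.027*np.sin(t),z] for t in a]
  print(z,((proj("side",P)-[220,100]+.5)*3.5-.5).round().tolist())
```

```text
11.25 [0.59173729 0.02215953 0.07057411] [-0.29405711  0.0361172   0.6165647 ] 0.06802730895657629
0.03 [[388.0, 384.0], [329.0, 365.0], [294.0, 396.0], [353.0, 417.0]]
0.085 [[390.0, 298.0], [329.0, 281.0], [292.0, 310.0], [354.0, 329.0]]
```

View pics/side3.png

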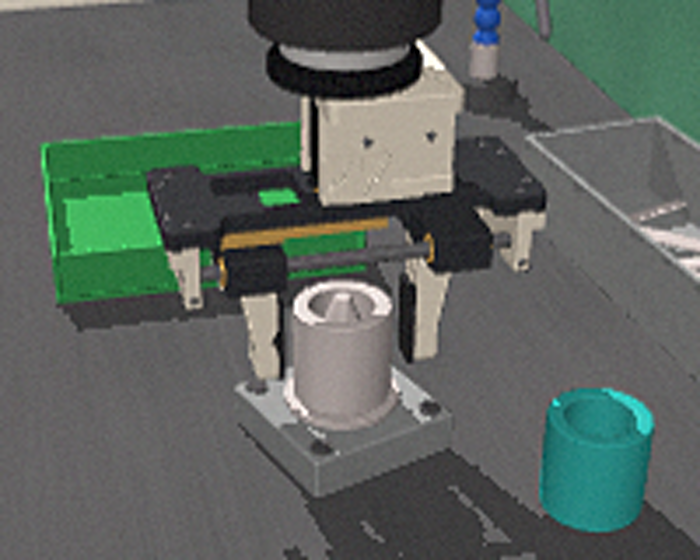

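The collar sits flush on the shoulder, with its top rim spanning crop (292–392, 281–329), as predicted for fully home. I regrip and lift off.

Emit:
move_arm:
  force: 30
  rows:
    - {"delta_pos": [0, 0, 0], "delta_rot": [0, 0, 0], "hand": 6.2}
    - {"delta_pos": [0, 0, 0], "delta_rot": [0, 0, 0], "hand": 5.7}
    - {"delta_pos": [0, 0, 0], "delta_rot": [0, 0, 0], "hand": 5.2}
    - {"delta_pos": [0, 0, 0], "delta_rot": [0, 0, 0], "hand": 4.5}
    - {"delta_pos": [0, 0, 0], "delta_rot": [0, 0, 0], "hand": 4.5}
    - {"delta_pos": [0, 0, 0], "delta_rot": [0, 0, 0], "hand": 4.5}
    - {"delta_pos": [0, 0, 0], "delta_rot": [0, 0, 0], "hand": 4.5}
    - {"delta_pos": [0, 0, 0], "delta_rot": [0, 0, 0], "hand": 4.5}
    - {"delta_pos": [0, 0, 0.3], "delta_rot": [0, 0, 0], "hand": 4.5}
    - {"delta_pos": [0, 0, 0.7], "delta_rot": [0, 0, 0], "hand": 4.5}

```text
t: 12.25
eef_pos: [0.5903, 0.0218, 0.0795]
ee_rot: [3.138, -0.001, -1.572]
force: [0.3, -0.5, -7.0]
width: 0.0542
```

Emit:
move_arm:
  rows:
    - {"delta_pos": [0, 0, 1], "delta_rot": [0, 0, 0], "hand": 4.5}
    - {"delta_pos": [0, 0, 1.2], "delta_rot": [0, 0, 0], "hand": 4.5}
    - {"delta_pos": [0, 0, 1.2], "delta_rot": [0, 0, 0], "hand": 4.5}
    - {"delta_pos": [0, 0, 1.2], "delta_rot": [0, 0, 0], "hand": 4.5}
    - {"delta_pos": [0, 0, 1.2], "delta_rot": [0, 0, 0], "hand": 4.5}
    - {"delta_pos": [0, 0, 1.2], "delta_rot": [0, 0, 0], "hand": 4.5}
    - {"delta_pos": [0, 0, 1.2], "delta_rot": [0, 0, 0], "hand": 4.5}
    - {"delta_pos": [0, 0, 1], "delta_rot": [0, 0, 0], "hand": 4.5}
    - {"delta_pos": [0, 0, 0.8], "delta_rot": [0, 0, 0], "hand": 4.5}
    - {"delta_pos": [0, 0, 0], "delta_rot": [0, 0, 0], "hand": 4.5}

```text
t: 13.25
eef_pos: [0.5924, 0.0223, 0.1819]
ee_rot: [-3.14, 0.0, -1.572]
force: [-0.7, 0.5, -5.7]
width: 0.0536
```

Emit:
move_arm:
  rows:
    - {"delta_pos": [-0.2, 1.4, 0], "delta_rot": [0, 0, 0], "hand": 4.5}
    - {"delta_pos": [-0.4, 2.8, 0], "delta_rot": [0, 0, 0], "hand": 4.5}
    - {"delta_pos": [-0.5, 3.5, 0], "delta_rot": [0, 0, 0], "hand": 4.5}
    - {"delta_pos": [-0.6, 4, 0], "delta_rot": [0, 0, 0], "hand": 4.5}
    - {"delta_pos": [-0.6, 4, 0], "delta_rot": [0, 0, 0], "hand": 4.5}
    - {"delta_pos": [-0.6, 4, 0], "delta_rot": [0, 0, 0], "hand": 4.5}
    - {"delta_pos": [-0.5, 3.8, 0], "delta_rot": [0, 0, 0], "hand": 4.5}
    - {"delta_pos": [-0.4, 2.8, 0], "delta_rot": [0, 0, 0], "hand": 4.5}
    - {"delta_pos": [-0.2, 1.7, 0], "delta_rot": [0, 0, 0], "hand": 4.5}
    - {"delta_pos": [0, 0, 0], "delta_rot": [0, 0, 0], "hand": 4.5}

```text
t: 14.25
eef_pos: [0.551, 0.3045, 0.1796]
ee_rot: [3.141, -0.0, -1.569]
force: [0.5, -0.8, -5.5]
width: 0.0536
```

Run:
```python
from h import *
cv2.imwrite("pics/side4.png",grab_frame("side"));cv2.imwrite("pics/top4.png",grab_frame("top"));s=get_state();print(s["t"],s["eef_pos"],s["force"],s["width"])
```

```text
14.35 [0.55115182 0.30215401 0.17977291] [ 0.17724977 -0.70996084 -5.50294754] 0.05418357214170011
```

View pics/side4.png

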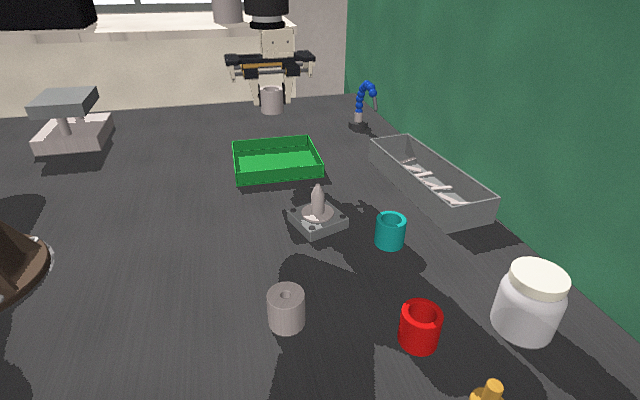

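View pics/top4.png

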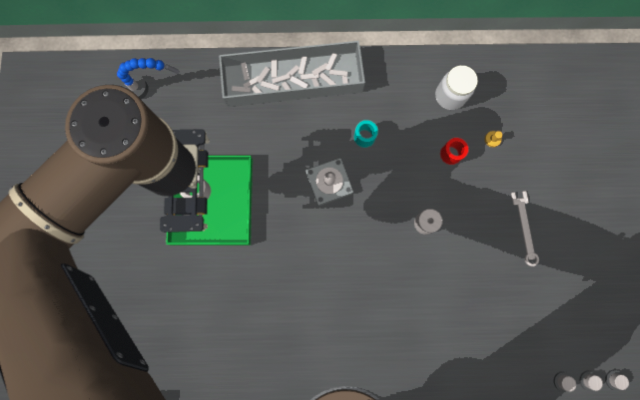

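The collar is over the tray and the small-bore collar is undisturbed. I lower it.

Emit:
move_arm:
  rows:
    - {"delta_pos": [0, 0, -1], "delta_rot": [0, 0, 0], "hand": 4.5}
    - {"delta_pos": [0, 0, -1.7], "delta_rot": [0, 0, 0], "hand": 4.5}
    - {"delta_pos": [0, 0, -1.8], "delta_rot": [0, 0, 0], "hand": 4.5}
    - {"delta_pos": [0, 0, -1.8], "delta_rot": [0, 0, 0], "hand": 4.5}
    - {"delta_pos": [0, 0, -1.8], "delta_rot": [0, 0, 0], "hand": 4.5}
    - {"delta_pos": [0, 0, -1.7], "delta_rot": [0, 0, 0], "hand": 4.5}
    - {"delta_pos": [0, 0, -1.5], "delta_rot": [0, 0, 0], "hand": 4.5}
    - {"delta_pos": [0, 0, -0.8], "delta_rot": [0, 0, 0], "hand": 4.5}
    - {"delta_pos": [0, 0, -0.4], "delta_rot": [0, 0, 0], "hand": 4.5}
    - {"delta_pos": [0, 0, 0], "delta_rot": [0, 0, 0], "hand": 4.5}

```text
t: 15.35
eef_pos: [0.5518, 0.3016, 0.0552]
ee_rot: [3.141, -0.0, -1.572]
force: [0.6, 0.8, -6.4]
width: 0.0536
```

Emit:
move_arm:
  rows:
    - {"delta_pos": [0, 0, -0.1], "delta_rot": [0, 0, 0], "hand": 4.5}
    - {"delta_pos": [0, 0, -0.1], "delta_rot": [0, 0, 0], "hand": 4.5}
    - {"delta_pos": [0, 0, -0.1], "delta_rot": [0, 0, 0], "hand": 4.5}
    - {"delta_pos": [0, 0, -0.1], "delta_rot": [0, 0, 0], "hand": 4.5}
    - {"delta_pos": [0, 0, -0.1], "delta_rot": [0, 0, 0], "hand": 4.5}
    - {"delta_pos": [0, 0, -0.1], "delta_rot": [0, 0, 0], "hand": 4.5}
    - {"delta_pos": [0, 0, -0.1], "delta_rot": [0, 0, 0], "hand": 4.5}
    - {"delta_pos": [0, 0, 0], "delta_rot": [0, 0, 0], "hand": 4.5}
    - {"delta_pos": [0, 0, 0], "delta_rot": [0, 0, 0], "hand": 4.5}
    - {"delta_pos": [0, 0, 0], "delta_rot": [0, 0, 0], "hand": 4.5}

```text
t: 16.35
eef_pos: [0.5518, 0.3022, 0.0486]
ee_rot: [-3.142, 0.0, -1.572]
force: [0.1, 0.2, -5.2]
width: 0.0539
```

Emit:
move_arm:
  rows:
    - {"delta_pos": [0, 0, -0.05], "delta_rot": [0, 0, 0], "hand": 4.5}
    - {"delta_pos": [0, 0, -0.05], "delta_rot": [0, 0, 0], "hand": 4.5}
    - {"delta_pos": [0, 0, -0.05], "delta_rot": [0, 0, 0], "hand": 4.5}
    - {"delta_pos": [0, 0, -0.05], "delta_rot": [0, 0, 0], "hand": 4.5}
    - {"delta_pos": [0, 0, -0.05], "delta_rot": [0, 0, 0], "hand": 4.5}
    - {"delta_pos": [0, 0, -0.05], "delta_rot": [0, 0, 0], "hand": 4.5}
    - {"delta_pos": [0, 0, 0], "delta_rot": [0, 0, 0], "hand": 4.5}
    - {"delta_pos": [0, 0, 0], "delta_rot": [0, 0, 0], "hand": 4.5}
    - {"delta_pos": [0, 0, 0], "delta_rot": [0, 0, 0], "hand": 4.5}
    - {"delta_pos": [0, 0, 0], "delta_rot": [0, 0, 0], "hand": 4.5}

```text
t: 17.35
eef_pos: [0.5518, 0.3022, 0.0456]
ee_rot: [-3.142, 0.0, -1.572]
force: [-0.2, -0.4, -6.0]
width: 0.0538
```

Emit:
move_arm:
  rows:
    - {"delta_pos": [0, 0, -0.05], "delta_rot": [0, 0, 0], "hand": 4.5}
    - {"delta_pos": [0, 0, -0.05], "delta_rot": [0, 0, 0], "hand": 4.5}
    - {"delta_pos": [0, 0, 0], "delta_rot": [0, 0, 0], "hand": 4.5}
    - {"delta_pos": [0, 0, 0], "delta_rot": [0, 0, 0], "hand": 4.5}
    - {"delta_pos": [0, 0, 0], "delta_rot": [0, 0, 0], "hand": 4.5}
    - {"delta_pos": [0, 0, 0], "delta_rot": [0, 0, 0], "hand": 4.5}
    - {"delta_pos": [0, 0, 0], "delta_rot": [0, 0, 0], "hand": 4.5}
    - {"delta_pos": [0, 0, 0], "delta_rot": [0, 0, 0], "hand": 4.5}
    - {"delta_pos": [0, 0, 0], "delta_rot": [0, 0, 0], "hand": 4.5}
    - {"delta_pos": [0, 0, 0], "delta_rot": [0, 0, 0], "hand": 4.5}

```text
t: 18.35
eef_pos: [0.5517, 0.3022, 0.0446]
ee_rot: [-3.142, 0.0, -1.572]
force: [-0.1, 0.7, -4.7]
width: 0.0537
```

Emit:
move_arm:
  rows:
    - {"delta_pos": [0, 0, -0.05], "delta_rot": [0, 0, 0], "hand": 4.5}
    - {"delta_pos": [0, 0, -0.05], "delta_rot": [0, 0, 0], "hand": 4.5}
    - {"delta_pos": [0, 0, 0], "delta_rot": [0, 0, 0], "hand": 4.5}
    - {"delta_pos": [0, 0, 0], "delta_rot": [0, 0, 0], "hand": 4.5}
    - {"delta_pos": [0, 0, 0], "delta_rot": [0, 0, 0], "hand": 4.5}
    - {"delta_pos": [0, 0, 0], "delta_rot": [0, 0, 0], "hand": 4.5}
    - {"delta_pos": [0, 0, 0], "delta_rot": [0, 0, 0], "hand": 4.5}
    - {"delta_pos": [0, 0, 0], "delta_rot": [0, 0, 0], "hand": 4.5}
    - {"delta_pos": [0, 0, 0], "delta_rot": [0, 0, 0], "hand": 4.5}
    - {"delta_pos": [0, 0, 0], "delta_rot": [0, 0, 0], "hand": 4.5}

```text
t: 19.35
eef_pos: [0.5518, 0.3022, 0.0446]
ee_rot: [-3.141, 0.0, -1.571]
force: [-5.5, -1.3, 5.3]
width: 0.0541
```

Contact with the tray floor at z = 0.0446, as expected. Release and go straight up.

Emit:
move_arm:
  rows:
    - {"delta_pos": [0, 0, 0.05], "delta_rot": [0, 0, 0], "hand": 5.4}
    - {"delta_pos": [0, 0, 0], "delta_rot": [0, 0, 0], "hand": 5.7}
    - {"delta_pos": [0, 0, 0], "delta_rot": [0, 0, 0], "hand": 6.2}
    - {"delta_pos": [0, 0, 0], "delta_rot": [0, 0, 0], "hand": 6.8}
    - {"delta_pos": [0, 0, 0], "delta_rot": [0, 0, 0], "hand": 7.5}
    - {"delta_pos": [0, 0, 0], "delta_rot": [0, 0, 0], "hand": 8}
    - {"delta_pos": [0, 0, 0], "delta_rot": [0, 0, 0], "hand": 8}
    - {"delta_pos": [0, 0, 0], "delta_rot": [0, 0, 0], "hand": 8}
    - {"delta_pos": [0, 0, 0], "delta_rot": [0, 0, 0], "hand": 8}
    - {"delta_pos": [0, 0, 0], "delta_rot": [0, 0, 0], "hand": 8}

```text
t: 20.35
eef_pos: [0.5517, 0.3022, 0.0441]
ee_rot: [3.142, 0.0, -1.572]
force: [-0.3, -0.6, -0.7]
width: 0.08
```

Emit:
move_arm:
  rows:
    - {"delta_pos": [0, 0, 0.5], "delta_rot": [0, 0, 0], "hand": 8}
    - {"delta_pos": [0, 0, 1.5], "delta_rot": [0, 0, 0], "hand": 8}
    - {"delta_pos": [0, 0, 2.5], "delta_rot": [0, 0, 0], "hand": 8}
    - {"delta_pos": [0, 0, 2.5], "delta_rot": [0, 0, 0], "hand": 8}
    - {"delta_pos": [0, 0, 2.5], "delta_rot": [0, 0, 0], "hand": 8}
    - {"delta_pos": [0, 0, 2.5], "delta_rot": [0, 0, 0], "hand": 8}
    - {"delta_pos": [0, 0, 2.5], "delta_rot": [0, 0, 0], "hand": 8}
    - {"delta_pos": [0, 0, 1.5], "delta_rot": [0, 0, 0], "hand": 8}
    - {"delta_pos": [0, 0, 0.5], "delta_rot": [0, 0, 0], "hand": 8}
    - {"delta_pos": [0, 0, 0], "delta_rot": [0, 0, 0], "hand": 8}

```text
t: 21.35
eef_pos: [0.5518, 0.3023, 0.2098]
ee_rot: [-3.141, 0.001, -1.572]
force: [-0.2, -0.3, -0.8]
width: 0.0803
```

Run:
```python
from h import *
cv2.imwrite("pics/side5.png",grab_frame("side"));cv2.imwrite("pics/top5.png",grab_frame("top"));s=get_state();print(s["t"],s["eef_pos"],s["force"],s["width"],abs(s["qd"]).max())
```

```text
21.45 [0.55124669 0.3018647  0.20811517] [ 0.59243843 -0.23540008  0.55926431] 0.07998092409213756 0.010639499767638805
```

View pics/side5.png

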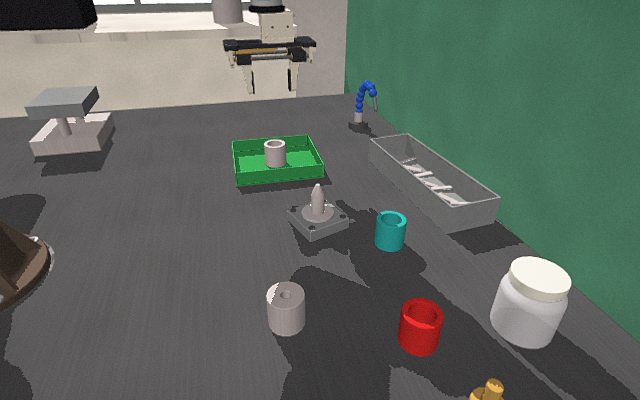

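View pics/top5.png

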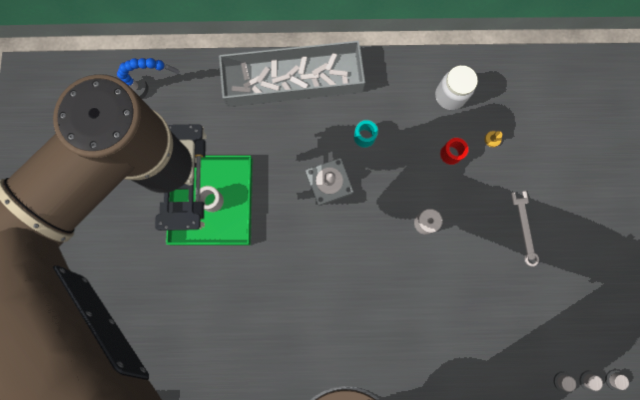

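The collar stands upright in the middle of the tray (side view (275,153), top view (209,198)). The gripper is well clear, and everything else is where it was.

```bash
python3 -c "
from station import *
print(job_done())"
```

```text
the job is handed in; nothing more can be done
None
```

The wide-bore collar went onto the gauge pin until fully home, came off again, and now stands upright near the middle of the green tray. I handed the job in at about 21.5 s; `job_done()` gives no verdict.

- **On the gauge:** the collar met the shoulder at the expected height. I let go so it could settle, and the side picture showed it flush on the shoulder, with its rim where it should be when fully home. I then gripped it again and lifted it off.
- **In the tray:** it touched the tray floor at the expected height. The last two pictures show it upright with the gripper well clear above it.
- **Everything else:** the small-bore collar and the red and turquoise look-alikes are still where they stood.
- **Forces:** the readings at the end of each move stayed below about 12 N.
- **One mismatch:** the tray measured about 200 mm along y, where 190 mm was given. That puts its centre a few millimetres in doubt, well within the room left around the collar. No other check failed or disagreed.

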